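# Raise the telescoping phone pole for filming at the worktop

### The arm

A 6-joint arm with a two-finger parallel gripper is mounted at the origin on a cart in front of the work surface, level with it; the furniture and walls round the work are solid. World frame = base frame: x ahead of the robot, y to its left, z up, the work surface at z = 0. Lengths are in m, angles in degrees, forces in N, time in s.
With the tool pointing down it reaches from about 0.4 to 0.825 m from the base axis. Payload 7 kg.
Tool frame: the origin (TCP) lies between the finger pads; the fingertips stand 14 mm ahead of it and the grasp point (between the pads) lies 5 mm behind it; z points along the fingers, y is the line along which they close (so a half turn about z gives the same grasp; the last joint's range is limited). The gripper opens to 88 mm and grips with 3 to 60 N. Pads are 19 mm wide; open, the fingers measure 130 mm over their backs; the gripper's body (78 mm by 193 mm) begins 47 mm behind the grasp point.
Start: joints at [-53.623, 20.546, 0.682, 0, -70.136, -16.507], TCP at [0.229, -0.635, 0.241] pointing down, gripper open.
Joint ranges: [-176.03, 176.03], [-82.01, 121.73], [-58.28, 71.71], [-173.87, 95.51], [-174.79, -0.11], [-173.66, 173.66]. Speed limits (degrees/s): [136.94, 136.94, 172.46, 180, 180, 180].

### API

Orientations are given as [roll, pitch, yaw] about the fixed x, y, z axes, in that order (R = Rz(yaw) Ry(pitch) Rx(roll)).
In Python, from plant import status, cams, job gives the robot as it stands. The module is installed in compiled form; this text tells all that it offers.
- The arm moves only by the tool step_arm, never from a script. Its arguments are lists of equal length, an entry for each row: "xyz": the shift along the tool's x, y, z each as a share of 20 cm, from -1 to 1, a list of three; "yaw": the turn about the tool's z as a share of 360 degrees, from -1 to 1; "claw": the closure, from -1 (fully open) to 1 (shut). A call has 1 to 20 rows; each row is the pose to reach, as a shift and turn from the pose commanded when the call began, along the tool's axes at that moment, turning the shorter way round; what a row does not reach only later rows make up. A row lasts 1/12 s, in which the tool goes at most 41.7 mm and 7.16 degrees, less where a joint would pass 70% of its speed; a pose out of reach is approached as far as the arm can. A call with a number of a shift or a turn outside -1 to 1 is refused whole. A call with a gripper value outside its range is refused whole. The fingers move at their own pace and stop on an object; "grip_force" is the grip in N (left out, the last holds). Time passes only in rows, so rows that repeat a pose let the fingers close. It gives the time, the measured TCP pose, the force, the opening and the grip force at its end, in the units of the state.
- status.get_state(): the state, without advancing time (a new reading comes with each control period).
- cams.capture(name): name is "scene" or "top" or "wrist"; returns (picture, depth): 400x640x3 uint8, blue, green, red; 400x640 float32, m along the optical axis (not along the pixel's ray), 0 where there is no reading.
- cams.calibration(name): a dict with "mtx" (3x3 intrinsics, pixels), "D" ([k1, k2, p1, p2, k3] as OpenCV has them; the pictures are not rectified), "camera_from_world" (4x4, takes a point from world to camera coordinates); the wrist camera has in their place "T_tool_cam" (4x4, takes a point from camera to tool coordinates, whose origin is the TCP and whose axes are the flange's). Camera axes: x right, y down, z forward; pixel columns grow to the right and rows downward; lengths in m; the calibration is good to about 2 mm. A picture is of the moment at which its call begins: read the wrist's pose just before it. calibration takes no time and is no camera call.
- job.close_job(): hands the job in; it is judged then, once.
The state is a dict: "time_s": time; "joints": joint angles; "qd": joint speeds; "joint_torque": joint torques, N m; "tcp_pos": TCP position; "eef_rot": TCP orientation; "contact_force": force on the tool from outside, world axes, zero at the start; "moment": the same for the moment, N m; "gripper_width": finger opening in m; "gripper_force": force on a finger pad.
Only numpy, scipy, OpenCV 4.12 (cv2) and the standard library are available. Lean on these libraries where they do the work, as an engineer would, in place of code of your own. Each camera call takes 0.05 s, during which the arm holds its last target. There are 200 camera calls.

### The job

Stand the collapsed telescoping phone pole foot-down in its round holder. Then press in the orange button on the side of its white head, pull the head up to the second stop, which is as far as it goes, keeping the pole's foot down on the bottom of the holder, and finish still holding the head there with the button squeezed in. Leave the other things on the worktop where they are.

Things in the scene. Friction and masses are not known exactly. Their poses are not given: they have to be found in the camera images.
- pole: Loose telescoping phone pole, 0.54 kg, standing upright: black round handle, diameter 36 mm (foot bevelled 4 mm), 95 mm tall, holding most of the weight; on it sits a white head on a steel tube that slides up out of it. 152 mm tall collapsed, with a rubber disc and screw (11 mm) on top. Origin: centre of the handle's underside; z up the pole, y to the side of the orange button, x to a plain side.
- pole_head (a point): Centre of the white head, a block 40x40x44 mm, 119 mm above the pole's underside when collapsed; axes as the pole's, never turning in it. An orange button (26 wide, 28 tall, 5 mm proud) is on its +y face, marked by an orange stripe on top. Gripped across the plain x faces it stays latched and carries the whole pole; gripped across y, the button goes in and the head slides.
- pole_button (a joint): Travel of the orange button: 0 out, 0.005 m fully in. Spring, 1.6 N at the start to 5.6 N fully in; the latch lets the head slide when it is in by more than about 0.0035 m.
- pole_tube (a joint): How far the head is pulled up, in m: 0 collapsed, first stop 0.035 (the latch catches there only if the button is let out), second stop 0.070, the hard end. With the button in it slides with about 2 N, less than the handle's weight; let go between stops it may stay or sink. With the button out it is locked at a stop to about 1 mm.
- holder: The round holder, fixed to the worktop: a dark steel disc, diameter 110 mm and 8 mm thick, with an upright grey round socket on it, outer diameter 62 mm, bore 40 mm, open at the top; rim 48 mm above the worktop. Origin: centre of its underside. Wall cabinets hang over the back of the worktop, from about x = 0.6 m and 0.45 m up: keep the wrist clear of them.
- holder_floor (a point): Centre of the floor of the holder's socket, 8 mm above the worktop and 40 mm below the rim. The pole's underside rests here.
- mug: White mug with a yellow band, about 84 mm wide and 90 mm tall, loose bystander; origin at the underside.
- salt: Glass salt shaker, diameter 44 mm, 90 mm tall, loose bystander; origin at the underside.
- jam: Jam jar with a red lid, diameter 65 mm, 86 mm tall, loose bystander; origin at the underside.
- timer: Red and white egg timer, diameter 63 mm, 47 mm tall, loose bystander; origin at the underside.
- tin: Food tin, diameter 75 mm, 58 mm tall, loose bystander; origin at the underside.

How it is judged:
By the outcome, as a careful person would: the job done as asked, in the order asked, and still so for the second after the job is handed in, while the arm keeps its last pose, push and grip.
It also fails if it takes over 54 s, if anything falls off the work surface, if the arm or the gripper's body presses on something with over 40 N, if the wrist force passes 120 N, or if a joint passes its speed limit or range.

## Working session

There is one attempt and no reset: what is moved stays moved. The work goes in short steps, Python scripts to look and compute and a tool call to move; the robot and the scene stay as the last step left them, time stands still between calls to the robot, and variables do not carry over. Pictures are saved under pics/ and viewed, at most 10 in all, crops included, and the job is handed in when it is done.

Besides the shell and the picture viewer there is one more tool, called after "Emit:" as name(argument=value, ...) on one line, values as JSON. step_arm: Moves the arm, as the interface text tells. Shift numbers are shares of 20 cm and turn numbers shares of 360 degrees, none past 1 either way. Its arguments: {"type":"object","properties":{"xyz":{"type":"array"},"yaw":{"type":"array"},"claw":{"type":"array"},"grip_force":{"type":"number"}},"required":["xyz","yaw","claw"]}

```bash
mkdir -p pics; python3 - <<'E'
from plant import status,cams
import cv2,numpy as np
s=status.get_state();print(s['time_s'],s['tcp_pos'],s['eef_rot'],s['gripper_width'],s['contact_force'])
for n in('scene','top'):
    im,d=cams.capture(n);cv2.imwrite(f'pics/{n}0.png',im);np.savez(f'{n}0.npz',im=im,d=d)
    c=cams.calibration(n);print(n,c['mtx'],c['D'],np.round(c['camera_from_world'],4))
print(cams.calibration('wrist'))
E
```

```text
0.0 [ 0.22922343 -0.6343884   0.23963657] [ 1.79906710e+02 -9.22689271e-03 -1.60136031e+02] 0.08773192903802436 [ 0.37136965 -0.16923387  0.40124299]
scene [[516.57160712   0.         328.67401555]
 [  0.         516.57160712 199.0985728 ]
 [  0.           0.           1.        ]] [-0.13551463  0.          0.          0.          0.        ] [[-0.785  -0.6193  0.0136  0.428 ]
 [-0.3499  0.4252 -0.8347  0.2869]
 [ 0.5112 -0.66   -0.5505  1.3627]
 [ 0.      0.      0.      1.    ]]
top [[483.40492882   0.         318.34103417]
 [  0.         483.40492882 192.03154894]
 [  0.           0.           1.        ]] [0.03186251 0.         0.         0.         0.        ] [[ 0.0131 -0.9998 -0.0176 -0.0046]
 [-0.9955 -0.0113 -0.0945  0.5453]
 [ 0.0943  0.0187 -0.9954  1.5289]
 [ 0.      0.      0.      1.    ]]
{'mtx': array([[288.86130152,   0.        , 317.83402784],
       [  0.        , 288.86130152, 193.56228531],
       [  0.        ,   0.        ,   1.        ]]), 'D': array([-0.01164725,  0.        ,  0.        ,  0.        ,  0.        ]), 'T_tool_cam': array([[ 2.57636226e-04, -9.69512935e-01, -2.45040003e-01,
         6.65835144e-02],
       [ 9.99999558e-01,  4.71392257e-04, -8.13682568e-04,
         1.31659665e-04],
       [ 9.04385735e-04, -2.45039685e-01,  9.69512628e-01,
        -1.44945120e-01],
       [ 0.00000000e+00,  0.00000000e+00,  0.00000000e+00,
         1.00000000e+00]])}
```

View pics/scene0.png

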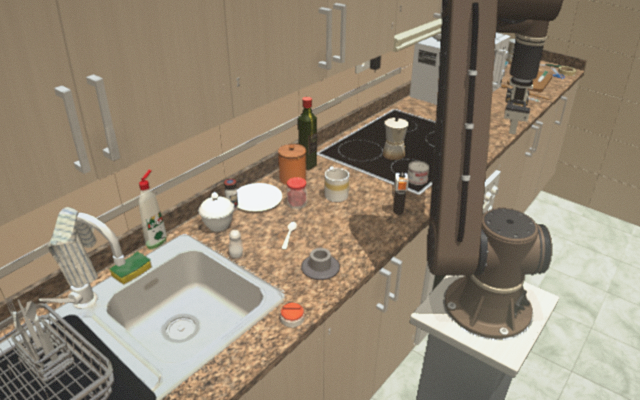

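View pics/top0.png

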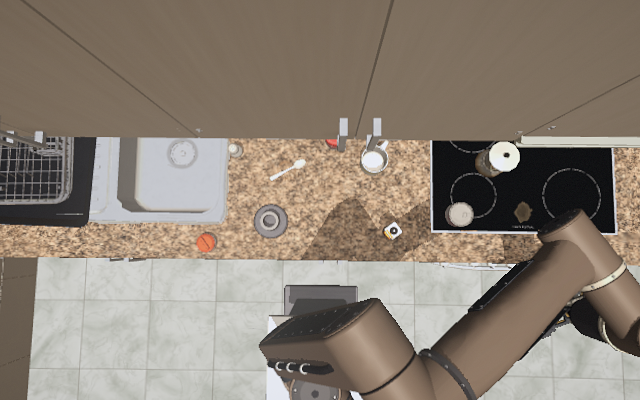

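The scene view shows the pole standing at about (400,190), the holder at (320,263), the timer at (291,312) and the mug at (337,183). In the top view the pole head is at (393,231), the holder at (270,220) and the mug at (375,160). I'll zoom in on the pole and measure it.

```bash
cat > h.py <<'E'
import cv2,numpy as np
from plant import cams
def ray(n,uv,z):
    c=cams.calibration(n);T=np.linalg.inv(c['camera_from_world'])
    p=cv2.undistortPoints(np.array([[uv]],float),c['mtx'],c['D'])[0,0]
    d=T[:3,:3]@[p[0],p[1],1];o=T[:3,3];return o+d*(z-o[2])/d[2]
def proj(n,P):
    c=cams.calibration(n);T=c['camera_from_world']
    return cv2.projectPoints(np.array([P],float),cv2.Rodrigues(T[:3,:3])[0],T[:3,3],c['mtx'],c['D'])[0][0,0]
E
python3 - <<'E'
from h import *
t=np.load('top0.npz')['im'];s=np.load('scene0.npz')['im']
z=lambda im,x,y,w,h,k:cv2.resize(im[y:y+h,x:x+w],None,fx=k,fy=k,interpolation=cv2.INTER_CUBIC)
a=z(t,370,210,50,45,8);b=z(t,245,198,50,45,8);c=z(s,375,155,50,70,8)[:360+200]
o=np.zeros((560,800,3),np.uint8);
o[:280,:400]=a[:280];o[280:560,:400]=b[20:300];o[:560,400:]=c[:560];cv2.imwrite('pics/z.png',o)
# depth on holder and pole
d=np.load('top0.npz')['d']
hsv=cv2.cvtColor(t,cv2.COLOR_BGR2HSV)
sub=hsv[215:248,378:410];m=((sub[...,1]<60)&(sub[...,2]>150)).astype(np.uint8)
n,l,st,ce=cv2.connectedComponentsWithStats(m);print(st,ce+[378,215])
m=((sub[...,1]>150)&(sub[...,0]<25)&(sub[...,2]>120));ys,xs=np.nonzero(m);print('orange',list(zip(xs+378,ys+215)))
# holder
for thr in(90,110,130):
    g=hsv[195:245,245:297];m=((g[...,1]<70)&(g[...,2]<thr+60)).astype(np.uint8)
    n,l,st,ce=cv2.connectedComponentsWithStats(m);i=st[1:,4].argmax()+1;print('h',st[i],ce[i]+[245,195])
for u,v in((393,231),(270,220)):
    print(ray('top',(u,v),.141),ray('top',(u,v),.008))
E
```

```text
[[  0   0  32  33 928]
 [  7   7  17  18 123]
 [ 15  14   2   3   5]] [[393.51185345 231.16163793]
 [393.40650407 229.81300813]
 [393.6        230.2       ]]
orange [(np.int64(384), np.int64(232)), (np.int64(384), np.int64(233)), (np.int64(389), np.int64(233)), (np.int64(390), np.int64(233)), (np.int64(385), np.int64(234)), (np.int64(385), np.int64(235)), (np.int64(386), np.int64(235)), (np.int64(387), np.int64(236)), (np.int64(391), np.int64(236)), (np.int64(387), np.int64(237)), (np.int64(388), np.int64(237)), (np.int64(388), np.int64(238)), (np.int64(389), np.int64(238))]
h [  9   9  34  34 220] [270.18636364 220.64545455]
h [  9   9  34  35 664] [270.91114458 221.04518072]
h [  8   9  35  35 692] [270.82803468 220.99277457]
[ 0.42165478 -0.22141096  0.141     ] [ 0.42379105 -0.23945241  0.008     ]
[0.44944656 0.1420875  0.141     ] [0.45416351 0.15779971 0.008     ]
```

View pics/z.png

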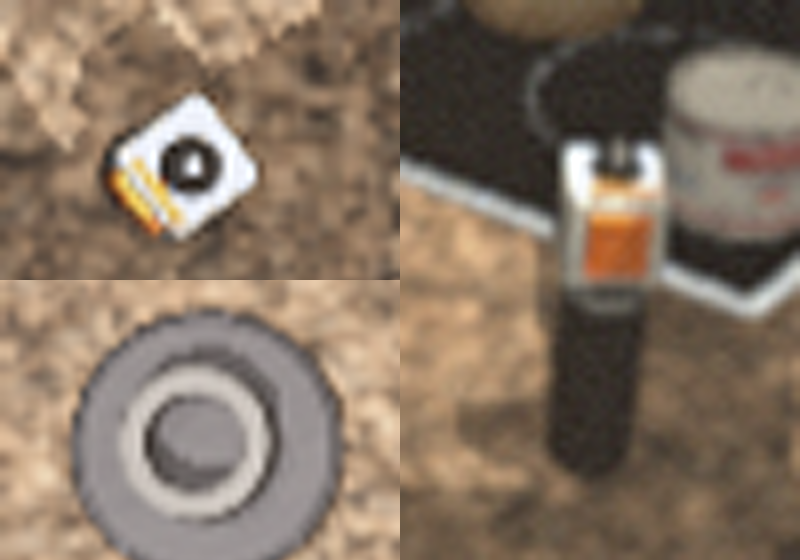

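The zoom shows the pole upright, with the button on the image's lower left at about (386,236) in the full top picture. The holder is concentric around (270,220). Next I'll get the yaw and the move to hover above the pole.

```bash
python3 - <<'E'
from h import *
t=np.load('top0.npz')['im'];hsv=cv2.cvtColor(t,cv2.COLOR_BGR2HSV)
k=8;sub=cv2.resize(t[210:255,370:420],None,fx=k,fy=k,interpolation=cv2.INTER_CUBIC);hs=cv2.cvtColor(sub,cv2.COLOR_BGR2HSV)
m=((hs[...,1]<50)&(hs[...,2]>170)).astype(np.uint8)
m=cv2.morphologyEx(m,cv2.MORPH_CLOSE,np.ones((25,25)));c=max(cv2.findContours(m,0,2)[0],key=cv2.contourArea)
r=cv2.minAreaRect(c);b=cv2.boxPoints(r);print(r);P=np.array([ray('top',(p+.5)/k-.5+[370,210],.141) for p in b]);print(P.round(4),P.mean(0))
for i in range(4):
    e=P[(i+1)%4]-P[i];print(np.degrees(np.arctan2(e[1],e[0])),np.linalg.norm(e))
print(ray('top',(393.5,230.2),.147))
# holder rim inner/outer
s2=cv2.resize(t[198:243,245:295],None,fx=k,fy=k,interpolation=cv2.INTER_CUBIC);h2=cv2.cvtColor(s2,cv2.COLOR_BGR2HSV)
m=((h2[...,1]<70)&(h2[...,2]>150)).astype(np.uint8);c=max(cv2.findContours(m,0,2)[0],key=cv2.contourArea);(x,y),rr,_=cv2.fitEllipse(c);print('rim',x,y,rr,ray('top',((x+.5)/k+244.5,(y+.5)/k+197.5),.048))
m=(h2[...,1]<60).astype(np.uint8);m=cv2.morphologyEx(m,cv2.MORPH_OPEN,np.ones((25,25)));c=max(cv2.findContours(m,0,2)[0],key=cv2.contourArea);(x,y),rr,_=cv2.fitEllipse(c);print('disc',x,y,rr,ray('top',((x+.5)/k+244.5,(y+.5)/k+197.5),.008))
E
```

```text
((187.90000915527344, 165.19998168945312), (110.19999694824219, 111.19998931884766), 53.13010025024414)
[[ 0.4275 -0.1931  0.141 ]
 [ 0.4525 -0.2258  0.141 ]
 [ 0.4204 -0.2499  0.141 ]
 [ 0.3956 -0.2173  0.141 ]] [ 0.42399698 -0.22155236  0.141     ]
-52.629151492456984 0.04112882793224465
-143.03698806137058 0.04012063193552599
127.31035664651871 0.041016951185828446
37.12254508190629 0.04007668692351385
[ 0.42391535 -0.222062    0.147     ]
rim 205.4093475341797 187.3778076171875 (237.30950927734375, 238.73794555664062) [0.4496503  0.15224893 0.048     ]
disc 206.0251007080078 186.75613403320312 (270.9746398925781, 273.6299743652344) [0.45124209 0.1567089  0.008     ]
```

Emit:
step_arm(xyz=[[-0.81, 0.8, -0.075], [-0.81, 0.8, -0.075], [-0.81, 0.8, -0.075], [-0.81, 0.8, -0.075], [-0.81, 0.8, -0.075], [-0.81, 0.8, -0.075], [-0.81, 0.8, -0.075], [-0.81, 0.8, -0.075]], yaw=[0, 0, 0, 0, 0, 0, 0, 0], claw=[-1, -1, -1, -1, -1, -1, -1, -1])

```text
time_s: 0.77
tcp_pos: [0.328, -0.4283, 0.2559]
eef_rot: [-180.0, 0.0, -160.0]
contact_force: [0.0, -0.2, 0.4]
gripper_width: 0.0879
gripper_force: 0.0
```

Emit:
step_arm(xyz=[[-0.81, 0.8, -0.075], [-0.81, 0.8, -0.075], [-0.81, 0.8, -0.075], [-0.81, 0.8, -0.075], [-0.81, 0.8, -0.075], [-0.81, 0.8, -0.075], [-0.81, 0.8, -0.075], [-0.81, 0.8, -0.075], [-0.81, 0.8, -0.075], [-0.81, 0.8, -0.075], [-0.81, 0.8, -0.075], [-0.81, 0.8, -0.075], [-0.81, 0.8, -0.075], [-0.81, 0.8, -0.075], [-0.81, 0.8, -0.075], [-0.81, 0.8, -0.075], [-0.81, 0.8, -0.075], [-0.81, 0.8, -0.075]], yaw=[-0.297, -0.297, -0.297, -0.297, -0.297, -0.297, -0.297, -0.297, -0.297, -0.297, -0.297, -0.297, -0.297, -0.297, -0.297, -0.297, -0.297, -0.297], claw=[-1, -1, -1, -1, -1, -1, -1, -1, -1, -1, -1, -1, -1, -1, -1, -1, -1, -1])

```text
time_s: 2.27
tcp_pos: [0.4252, -0.2242, 0.2703]
eef_rot: [180.0, 0.0, -53.5]
contact_force: [-0.1, -0.1, -0.2]
gripper_width: 0.088
gripper_force: 0.0
```

```bash
cat >> h.py <<'E'
from plant import status
from scipy.spatial.transform import Rotation as R
def wcap(name):
    s=status.get_state();im,d=cams.capture('wrist');T=np.eye(4);T[:3,:3]=R.from_euler('xyz',s['eef_rot'],degrees=True).as_matrix();T[:3,3]=s['tcp_pos']
    c=cams.calibration('wrist');T=T@c['T_tool_cam'];cv2.imwrite(f'pics/{name}.png',im);np.savez(name,im=im,d=d,T=T);print(s['joints'],s['tcp_pos'],s['eef_rot']);return im,d,T
def wray(T,uv,z):
    c=cams.calibration('wrist');p=cv2.undistortPoints(np.array([[uv]],float),c['mtx'],c['D'])[0,0]
    d=T[:3,:3]@[p[0],p[1],1];return T[:3,3]+d*(z-T[2,3])/d[2]
E
python3 -c "
from h import *
wcap('w1')"
```

```text
[-4.28947575e+00  7.78117743e-01 -2.02041104e+01  2.28635016e-03
 -6.90532940e+01  4.08067088e+01] [ 0.4252248  -0.22424663  0.27030561] [ 1.79971718e+02  2.15982033e-02 -5.34819542e+01]
```

View pics/w1.png

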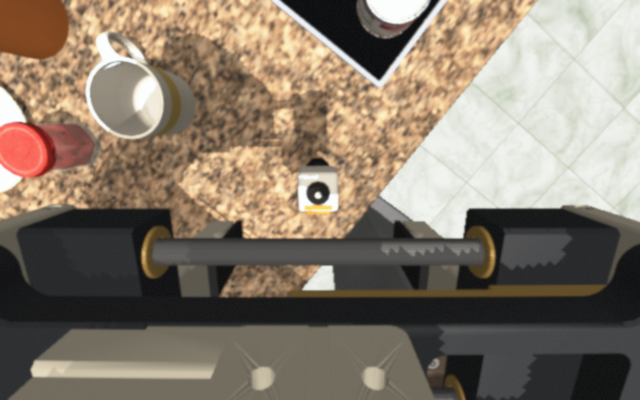

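The wrist view shows the head square to the gripper at about (318,188), with the orange stripe at (318,209) towards the palm. I'll refine its position.

```bash
cat > m.py <<'E'
from h import *
def head(im,T,z,box=(285,160,350,222)):
    x0,y0,x1,y1=box;k=8;s=cv2.resize(im[y0:y1,x0:x1],None,fx=k,fy=k,interpolation=cv2.INTER_CUBIC);h=cv2.cvtColor(s,cv2.COLOR_BGR2HSV)
    m=((h[...,1]<45)&(h[...,2]>185)).astype(np.uint8)
    m=cv2.morphologyEx(m,cv2.MORPH_CLOSE,np.ones((61,61)));c=max(cv2.findContours(m,0,2)[0],key=cv2.contourArea)
    b=(cv2.boxPoints(cv2.minAreaRect(c))+.5)/k-.5+[x0,y0];print('box',b.round(1).tolist())
    P=np.array([wray(T,p,z) for p in b])
    for i in range(2):
        e=P[i+1]-P[i];print('edge',np.degrees(np.arctan2(e[1],e[0])),np.linalg.norm(e))
    m=((h[...,2]<90)).astype(np.uint8);n,l,st,ce=cv2.connectedComponentsWithStats(m)
    for i in range(1,n):
        if st[i,4]>3000:
            q=(ce[i]+.5)/k-.5+[x0,y0];print('dark',st[i].tolist(),q,wray(T,q,z+.004))
    return P.mean(0)
if __name__=='__main__':
    f=np.load('w1.npz');T=f['T'];print(head(f['im'],T,.141));print(f['d'][185:205:4,310:326:4])
E
python3 m.py
```

```text
box [[297.0, 172.7], [337.7, 172.2], [338.1, 211.0], [297.4, 211.5]]
edge -142.79258696999594 0.03911152434605334
edge 128.1488147722447 0.03908943753912031
dark [172, 0, 173, 51, 7464] [316.65753952 162.82130895] [ 0.4411832  -0.24579233  0.145     ]
dark [180, 178, 173, 172, 19433] [317.74657477 191.95599303] [ 0.42358517 -0.22375376  0.145     ]
[ 0.42302356 -0.22269194  0.141     ]
[[0.27666295 0.2758477  0.27574813 0.27586675]
 [0.2776861  0.27436626 0.2771133  0.27692598]
 [0.27738637 0.27627707 0.27013204 0.27913457]
 [0.27805912 0.27979037 0.27137366 0.2787741 ]
 [0.28056663 0.27989852 0.2788593  0.27969238]]
```

Emit:
step_arm(xyz=[[-0.01, 0.003, 0.2], [-0.01, 0.003, 0.4], [-0.01, 0.003, 0.55], [-0.01, 0.003, 0.68], [-0.01, 0.003, 0.78], [-0.01, 0.003, 0.78], [-0.01, 0.003, 0.78]], yaw=[-0.003, -0.003, -0.003, -0.003, -0.003, -0.003, -0.003], claw=[-1, -1, -1, -1, -1, -1, -1], grip_force=35)

```text
time_s: 2.9
tcp_pos: [0.4233, -0.2226, 0.1142]
eef_rot: [179.9, 0.1, -52.2]
contact_force: [1.0, -0.3, 0.5]
gripper_width: 0.0877
gripper_force: 0.0
```

Emit:
step_arm(xyz=[[0, 0, 0], [0, 0, 0], [0, 0, 0], [0, 0, 0], [0, 0, 0], [0, 0, 0], [0, 0, 0], [0, 0, 0], [0, 0, 0], [0, 0, 0], [0, 0, 0], [0, 0, 0]], yaw=[0, 0, 0, 0, 0, 0, 0, 0, 0, 0, 0, 0], claw=[-0.4, -0.2, 0.0, 0.0, 0.1, 1, 1, 1, 1, 1, 1, 1], grip_force=35)

```text
time_s: 3.9
tcp_pos: [0.4238, -0.2225, 0.1146]
eef_rot: [-180.0, -0.0, -52.1]
contact_force: [0.1, 0.1, 2.0]
gripper_width: 0.0398
gripper_force: 34.9
```

Emit:
step_arm(xyz=[[0, 0, -0.1], [0, 0, -0.25], [0, 0, -0.42], [0, 0, -0.525], [-0.1, -0.068, -0.525], [-0.25, -0.17, -0.525], [-0.4, -0.273, -0.525], [-0.55, -0.375, -0.525], [-0.7, -0.478, -0.525], [-0.83, -0.565, -0.525], [-0.93, -0.635, -0.525]], yaw=[0, 0, 0, 0, 0, 0, 0, 0, 0, 0, 0], claw=[1, 1, 1, 1, 1, 1, 1, 1, 1, 1, 1])

```text
time_s: 4.82
tcp_pos: [0.4081, 0.0041, 0.2186]
eef_rot: [179.9, 0.1, -52.1]
contact_force: [0.2, 1.0, -6.1]
gripper_width: 0.0398
gripper_force: 35.0
```

Emit:
step_arm(xyz=[[-0.1, -0.068, 0], [-0.25, -0.17, 0], [-0.4, -0.273, 0], [-0.55, -0.375, 0], [-0.7, -0.478, 0], [-0.83, -0.565, 0], [-0.93, -0.635, 0], [-0.93, -0.635, 0], [-0.93, -0.635, 0], [-0.93, -0.635, 0]], yaw=[0, 0, 0, 0, 0, 0, 0, 0, 0, 0], claw=[1, 1, 1, 1, 1, 1, 1, 1, 1, 1])

```text
time_s: 5.65
tcp_pos: [0.3949, 0.2264, 0.2184]
eef_rot: [179.8, -0.0, -52.1]
contact_force: [-0.4, -0.7, -6.0]
gripper_width: 0.0396
gripper_force: 35.0
```

```bash
python3 -c "
from h import *
wcap('w2')
im,d=cams.capture('scene');np.savez('scene2',im=im,d=d)
a=cv2.imread('pics/w2.png')[:260,120:520];b=cv2.resize(im[150:340,250:450],None,fx=2,fy=2)[:,:400]
cv2.imwrite('pics/w2c.png',np.hstack([np.vstack([a,np.zeros((120,400,3),np.uint8)]),b]))"
```

```text
[ 5.47109197e+01  4.55634362e-01 -2.75732232e+01 -4.55485126e-02
 -6.21379462e+01 -1.68069302e+01] [0.39486759 0.22635487 0.21835386] [ 1.79828689e+02 -9.74424888e-03 -5.21173414e+01]
```

View pics/w2c.png

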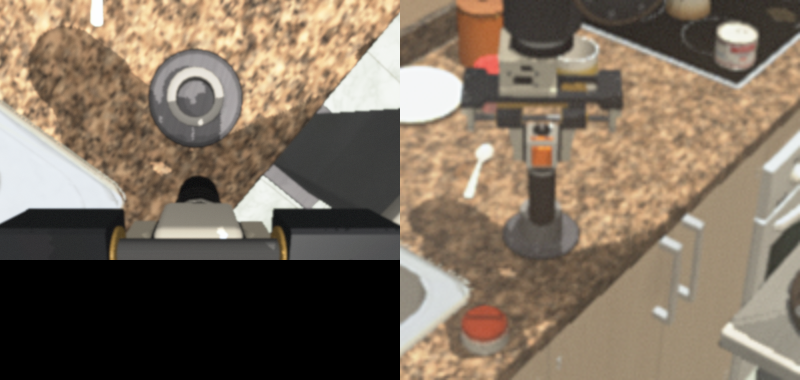

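The pole hangs upright in the gripper. The holder disc is at wrist pixel (315,97), and its rim is at the same place.

```bash
cat > ho.py <<'E'
from h import *
f=np.load('w2.npz');T=f['T'];im=f['im'];k=6;x0,y0,x1,y1=255,35,375,165
s=cv2.resize(im[y0:y1,x0:x1],None,fx=k,fy=k,interpolation=cv2.INTER_CUBIC);h=cv2.cvtColor(s,cv2.COLOR_BGR2HSV)
def fit(m,z,n):
    c=max(cv2.findContours(m,0,2)[0],key=cv2.contourArea);hull=cv2.convexHull(c)[:,0]
    P=np.array([wray(T,(p+.5)/k-.5+[x0,y0],z)[:2] for p in c[:,0]]);
    A=np.c_[2*P,np.ones(len(P))];q=np.linalg.lstsq(A,(P**2).sum(1),rcond=None)[0];r=np.sqrt(q[2]+q[:2]@q[:2])
    e=np.abs(np.hypot(*(P-q[:2]).T)-r);g=e<2*np.median(e)+.0005;q=np.linalg.lstsq(A[g],(P[g]**2).sum(1),rcond=None)[0];r=np.sqrt(q[2]+q[:2]@q[:2])
    print(n,q[:2].round(4),'r',r.round(4),'res',np.std(np.hypot(*(P[g]-q[:2]).T)-r).round(4),g.mean())
m=(h[...,1]<60).astype(np.uint8);m=cv2.morphologyEx(m,cv2.MORPH_OPEN,np.ones((21,21)));fit(m,.008,'disc')
for t in(130,145,160):
    m=((h[...,1]<70)&(h[...,2]>t)).astype(np.uint8);m=cv2.morphologyEx(m,cv2.MORPH_CLOSE,np.ones((9,9)));fit(m,.048,'rim%d'%t)
cv2.imwrite('pics/ho.png',s)
E
python3 ho.py
```

```text
disc [0.4509 0.1567] r 0.0548 res 0.0003 1.0
rim130 [0.4486 0.1503] r 0.0391 res 0.005 0.9399806389157793
rim145 [0.4506 0.1506] r 0.0368 res 0.0056 0.933009708737864Traceback (most recent call last):
  File "ho.py", line 12, in <module>
    m=((h[...,1]<70)&(h[...,2]>t)).astype(np.uint8);m=cv2.morphologyEx(m,cv2.MORPH_CLOSE,np.ones((9,9)));fit(m,.048,'rim%d'%t)
                                                                                                         ~~~^^^^^^^^^^^^^^^^^^
  File "ho.py", line 6, in fit
    P=np.array([wray(T,(p+.5)/k-.5+[x0,y0],z)[:2] for p in c[:,0]]);
                ~~~~^^^^^^^^^^^^^^^^^^^^^^^^^
  File "h.py", line 16, in wray
    c=cams.calibration('wrist');p=cv2.undistortPoints(np.array([[uv]],float),c['mtx'],c['D'])[0,0]
ValueError: time passes only in moves, steps and waits
```

Emit:
step_arm(xyz=[[0.12, -0.002, 0], [0.26, -0.004, 0], [0.38, -0.006, 0], [0.447, -0.0075, 0], [0.447, -0.0075, 0.08], [0.447, -0.0075, 0.16], [0.447, -0.0075, 0.2], [0.447, -0.0075, 0.2], [0.447, -0.0075, 0.2]], yaw=[0, 0, 0, 0, 0, 0, 0, 0, 0], claw=[1, 1, 1, 1, 1, 1, 1, 1, 1])

```text
time_s: 6.5
tcp_pos: [0.4518, 0.1569, 0.1796]
eef_rot: [180.0, -0.0, -52.2]
contact_force: [1.4, 0.3, -4.9]
gripper_width: 0.0397
gripper_force: 35.0
```

```bash
python3 -c "
from h import *
s=status.get_state();print(s['tcp_pos'],s['eef_rot'],s['contact_force'],s['moment'])
im,d=cams.capture('scene');im2,d=cams.capture('top')
o=np.hstack([cv2.resize(im[170:300,270:370],None,fx=4,fy=4,interpolation=2),cv2.resize(im2[155:285,220:320],None,fx=4,fy=4,interpolation=2)]);cv2.imwrite('pics/s3.png',o)"
```

```text
[0.45182714 0.15689449 0.17963696] [ 1.79951511e+02 -2.01929574e-02 -5.21509146e+01] [ 1.37197899  0.27253547 -4.93240701] [0.02767261 0.06790103 0.02112216]
```

View pics/s3.png

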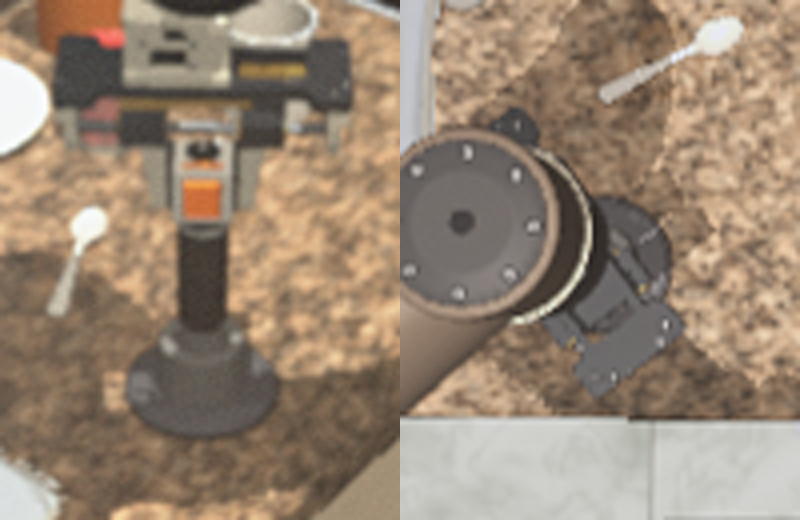

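The scene view shows the pole's foot just above the socket and centred in it. Now lowering gently.

Emit:
step_arm(xyz=[[-0.001, 0.003, 0.02], [-0.001, 0.003, 0.04], [-0.001, 0.003, 0.06], [-0.001, 0.003, 0.08], [-0.001, 0.003, 0.1], [-0.001, 0.003, 0.12], [-0.001, 0.003, 0.13]], yaw=[0, 0, 0, 0, 0, 0, 0], claw=[1, 1, 1, 1, 1, 1, 1])

```text
time_s: 7.18
tcp_pos: [0.451, 0.1571, 0.1528]
eef_rot: [179.9, 0.0, -52.1]
contact_force: [0.2, -1.1, -5.3]
gripper_width: 0.0397
gripper_force: 35.0
```

Emit:
step_arm(xyz=[[0, 0, 0.025], [0, 0, 0.05], [0, 0, 0.075], [0, 0, 0.1], [0, 0, 0.12], [0, 0, 0.135], [0, 0, 0.143], [0, 0, 0.147], [0, 0, 0.147]], yaw=[0, 0, 0, 0, 0, 0, 0, 0, 0], claw=[1, 1, 1, 1, 1, 1, 1, 1, 1])

```text
time_s: 7.93
tcp_pos: [0.4513, 0.1572, 0.1242]
eef_rot: [180.0, -0.0, -52.1]
contact_force: [-0.4, -0.2, -5.8]
gripper_width: 0.0397
gripper_force: 35.0
```

Emit:
step_arm(xyz=[[0, 0, 0.004], [0, 0, 0.007], [0, 0, 0.01], [0, 0, 0.01]], yaw=[0, 0, 0, 0], claw=[1, 1, 1, 1])

```text
time_s: 8.27
tcp_pos: [0.4515, 0.1573, 0.1229]
eef_rot: [-180.0, -0.0, -52.1]
contact_force: [-2.6, -0.4, 4.1]
gripper_width: 0.0401
gripper_force: 35.0
```

Emit:
step_arm(xyz=[[0, 0, 0], [0, 0, 0], [0, 0, 0], [0, 0, 0], [0, 0, 0], [0, 0, 0], [0, 0, 0], [0, 0, 0], [0, 0, 0], [0, 0, 0]], yaw=[0, 0, 0, 0, 0, 0, 0, 0, 0, 0], claw=[0.05, 0.0, -0.1, -0.4, -1, -1, -1, -1, -1, -1])

```text
time_s: 9.1
tcp_pos: [0.4513, 0.1572, 0.1221]
eef_rot: [180.0, 0.0, -52.1]
contact_force: [0.4, -0.8, 0.0]
gripper_width: 0.0858
gripper_force: 0.0
```

```bash
python3 -c "
from h import *
s=status.get_state();print(s['joints'],s['tcp_pos'],s['eef_rot'],s['contact_force'],s['gripper_width'])
im,d,T=wcap('w4');s2,d=cams.capture('scene')
a=cv2.resize(im[150:280,250:390],None,fx=3,fy=3,interpolation=2);b=cv2.resize(s2[170:300,270:370],None,fx=3,fy=3,interpolation=2);cv2.imwrite('pics/s4.png',np.hstack([a,b]))"
```

```text
[ 4.28704591e+01  8.66526021e+00 -3.28600496e+01 -1.34496510e-03
 -4.84761962e+01 -5.00101622e+00] [0.4512771  0.15722558 0.12214461] [ 1.79998412e+02  8.71806753e-04 -5.21314488e+01] [ 0.35307732 -0.84683331  0.03238733] 0.08575252918414097
[ 4.28704591e+01  8.66526021e+00 -3.28600496e+01 -1.34496510e-03
 -4.84761962e+01 -5.00101622e+00] [0.4512771  0.15722558 0.12214461] [ 1.79998412e+02  8.71806753e-04 -5.21314488e+01]
```

View pics/s4.png

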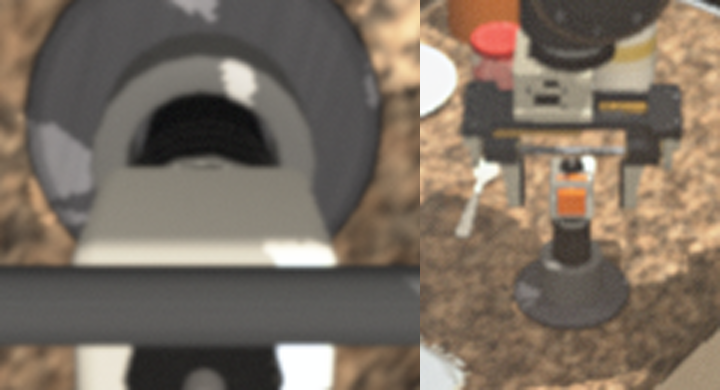

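The pole is upright and seated in the socket, and the fingers are clear on both sides. Turning 90° in place.

Emit:
step_arm(xyz=[[0, 0, 0], [0, 0, 0], [0, 0, 0], [0, 0, 0], [0, 0, 0], [0, 0, 0], [0, 0, 0], [0, 0, 0], [0, 0, 0], [0, 0, 0], [0, 0, 0], [0, 0, 0], [0, 0, 0], [0, 0, 0], [0, 0, 0], [0, 0, 0]], yaw=[0.25, 0.25, 0.25, 0.25, 0.25, 0.25, 0.25, 0.25, 0.25, 0.25, 0.25, 0.25, 0.25, 0.25, 0.25, 0.25], claw=[-1, -1, -1, -1, -1, -1, -1, -1, -1, -1, -1, -1, -1, -1, -1, -1])

```text
time_s: 10.53
tcp_pos: [0.4513, 0.1572, 0.1222]
eef_rot: [-180.0, -0.0, -142.0]
contact_force: [1.3, -0.4, -0.5]
gripper_width: 0.0876
gripper_force: 0.0
```

Emit:
step_arm(xyz=[[0, 0, 0], [0, 0, 0], [0, 0, 0], [0, 0, 0], [0, 0, 0], [0, 0, 0], [0, 0, 0], [0, 0, 0], [0, 0, 0], [0, 0, 0], [0, 0, 0], [0, 0, 0]], yaw=[0, 0, 0, 0, 0, 0, 0, 0, 0, 0, 0, 0], claw=[-0.4, -0.2, -0.05, 0.0, 0.05, 0.1, 1, 1, 1, 1, 1, 1], grip_force=30)

```text
time_s: 11.53
tcp_pos: [0.4512, 0.1574, 0.1222]
eef_rot: [180.0, 0.0, -142.1]
contact_force: [-1.5, 2.3, 0.3]
gripper_width: 0.04
gripper_force: 30.0
```

The opening is 40 mm, so the button is fully in. Pulling up.

Emit:
step_arm(xyz=[[0, 0, -0.01], [0, 0, -0.02], [0, 0, -0.03], [0, 0, -0.04], [0, 0, -0.05], [0, 0, -0.06], [0, 0, -0.07], [0, 0, -0.08], [0, 0, -0.09], [0, 0, -0.1]], yaw=[0, 0, 0, 0, 0, 0, 0, 0, 0, 0], claw=[1, 1, 1, 1, 1, 1, 1, 1, 1, 1])

```text
time_s: 12.37
tcp_pos: [0.4513, 0.1572, 0.1424]
eef_rot: [180.0, -0.0, -142.1]
contact_force: [-1.3, 2.1, -1.0]
gripper_width: 0.0402
gripper_force: 30.0
```

```bash
python3 -c "
from h import *
s2,d=cams.capture('scene');c=status.get_state();print(c['contact_force'],c['moment'],c['tcp_pos'])
cv2.imwrite('pics/s5.png',cv2.resize(s2[140:300,260:380],None,fx=3.5,fy=3.5,interpolation=2))"
```

```text
[-1.70355988  2.45278805 -1.11368811] [0.98945133 0.96190282 0.00340987] [0.45141288 0.15728527 0.14271949]
```

View pics/s5.png

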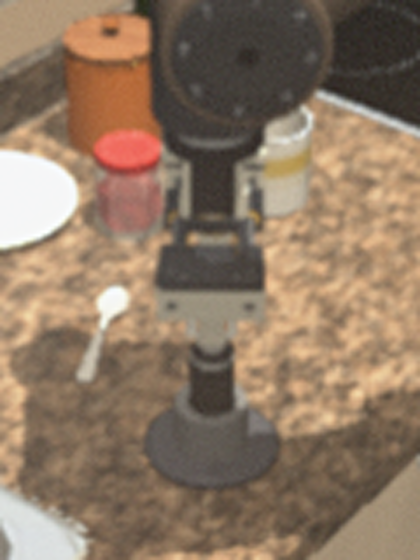

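The handle is still in the socket and the head is sliding; Fz is only about -1 N, well under the lifting load of about 5.5 N. I'll continue to about 65 mm and relieve the small side load as it goes.

Emit:
step_arm(xyz=[[0, 0.002, -0.015], [0, 0.003, -0.03], [0, 0.003, -0.045], [0, 0.003, -0.06], [0, 0.003, -0.075], [0, 0.003, -0.09], [0, 0.003, -0.105], [0, 0.003, -0.12], [0, 0.003, -0.135], [0, 0.003, -0.15], [0, 0.003, -0.165], [0, 0.003, -0.18], [0, 0.003, -0.195], [0, 0.003, -0.21], [0, 0.003, -0.22], [0, 0.003, -0.225], [0, 0.003, -0.225]], yaw=[0, 0, 0, 0, 0, 0, 0, 0, 0, 0, 0, 0, 0, 0, 0, 0, 0], claw=[1, 1, 1, 1, 1, 1, 1, 1, 1, 1, 1, 1, 1, 1, 1, 1, 1])

```text
time_s: 13.83
tcp_pos: [0.451, 0.1577, 0.1874]
eef_rot: [-180.0, 0.0, -142.1]
contact_force: [0.9, -1.6, -1.3]
gripper_width: 0.0397
gripper_force: 30.0
```

Emit:
step_arm(xyz=[[0, 0, -0.005], [0, 0, -0.01], [0, 0, -0.0125], [0, 0, -0.015], [0, 0, -0.015], [0, 0, -0.015]], yaw=[0, 0, 0, 0, 0, 0], claw=[1, 1, 1, 1, 1, 1])

```text
time_s: 14.33
tcp_pos: [0.451, 0.1577, 0.1902]
eef_rot: [-180.0, 0.0, -142.1]
contact_force: [0.9, -0.4, -0.5]
gripper_width: 0.0399
gripper_force: 30.0
```

```bash
python3 -c "
from h import *
for i in range(4):
    cams.capture('scene');c=status.get_state();print(np.round(c['contact_force'],2),c['tcp_pos'],c['gripper_width'])"
```

```text
[ 0.9  -1.32  0.68] [0.45096156 0.15770909 0.19020447] 0.0396327422218783
[ 0.59 -0.33 -0.64] [0.4509648  0.15774055 0.19022268] 0.03969820226473304
[ 0.99 -0.6  -0.26] [0.45094839 0.15770453 0.19020483] 0.03999741991810978
[ 0.54 -1.63  0.52] [0.45094387 0.15771711 0.1901851 ] 0.039756108124077316
```

Emit:
step_arm(xyz=[[0, 0, -0.003], [0, 0, -0.006], [0, 0, -0.006]], yaw=[0, 0, 0], claw=[1, 1, 1])

```text
time_s: 14.78
tcp_pos: [0.4509, 0.1577, 0.1914]
eef_rot: [180.0, 0.0, -142.1]
contact_force: [1.6, -1.7, 0.4]
gripper_width: 0.0398
gripper_force: 30.0
```

Emit:
step_arm(xyz=[[0, 0, -0.002], [0, 0, -0.002], [0, 0, -0.002]], yaw=[0, 0, 0], claw=[1, 1, 1])

```text
time_s: 15.03
tcp_pos: [0.4509, 0.1577, 0.1918]
eef_rot: [-180.0, 0.0, -142.1]
contact_force: [0.6, -1.0, -0.9]
gripper_width: 0.0397
gripper_force: 30.0
```

```bash
python3 -c "
from h import *
for i in range(3):
    cams.capture('scene');c=status.get_state();print(np.round(c['contact_force'],2),c['tcp_pos'],c['gripper_width'])"
```

```text
[-0.32 -0.97 -1.04] [0.45088568 0.15769414 0.19178679] 0.039677092341015706
[ 1.36 -1.14 -0.94] [0.45094064 0.15771581 0.19180749] 0.03999593733806637
[ 0.49 -0.8  -0.45] [0.45093795 0.15772961 0.19182445] 0.039670623267024245
```

Emit:
step_arm(xyz=[[0, 0, -0.001], [0, 0, -0.001], [0, 0, -0.001]], yaw=[0, 0, 0], claw=[1, 1, 1])

```text
time_s: 15.43
tcp_pos: [0.4509, 0.1577, 0.1919]
eef_rot: [180.0, -0.0, -142.1]
contact_force: [0.8, -1.4, -1.1]
gripper_width: 0.0399
gripper_force: 30.0
```

Emit:
step_arm(xyz=[[0, 0, -0.001], [0, 0, -0.001], [0, 0, -0.001]], yaw=[0, 0, 0], claw=[1, 1, 1])

```text
time_s: 15.68
tcp_pos: [0.4509, 0.1577, 0.1922]
eef_rot: [180.0, -0.0, -142.1]
contact_force: [0.8, -0.7, -1.0]
gripper_width: 0.04
gripper_force: 30.0
```

Emit:
step_arm(xyz=[[0, 0, -0.001], [0, 0, -0.001], [0, 0, -0.001]], yaw=[0, 0, 0], claw=[1, 1, 1])

```text
time_s: 15.93
tcp_pos: [0.4508, 0.1577, 0.1922]
eef_rot: [180.0, -0.0, -142.1]
contact_force: [0.7, -1.2, -2.9]
gripper_width: 0.0398
gripper_force: 30.0
```

```bash
python3 -c "
from h import *
for i in range(6):
    cams.capture('scene');c=status.get_state();print(np.round(c['contact_force'],2),c['tcp_pos'],c['gripper_width'])"
```

```text
[ 0.52 -1.21 -2.76] [0.45084252 0.15768418 0.19223599] 0.03994393240006603
[ 1.04 -0.74 -2.5 ] [0.45084082 0.15768155 0.19224224] 0.039883278970586834
[ 1.55 -0.36 -3.35] [0.45083892 0.15768361 0.19225125] 0.039977052903613634
[ 0.3  -0.71 -4.13] [0.4508294  0.15768231 0.19224288] 0.04003755613264324
[ 0.15 -1.45 -3.75] [0.45081381 0.15764923 0.19223043] 0.04021881660320702
[ 0.51 -0.75 -4.12] [0.45083336 0.15767184 0.19223159] 0.03973514358732784
```

At the hard end Fz is rising but still below the full weight of about 5.6 N, so the foot is still down. I'll back off 0.1 mm for margin.

Emit:
step_arm(xyz=[[0, 0, 0.0007], [0, 0, 0.0007], [0, 0, 0.0007]], yaw=[0, 0, 0], claw=[1, 1, 1])

```text
time_s: 16.48
tcp_pos: [0.4509, 0.1577, 0.1922]
eef_rot: [180.0, -0.0, -142.1]
contact_force: [1.5, -1.1, -3.2]
gripper_width: 0.0399
gripper_force: 30.0
```

```bash
python3 -c "
from h import *
for i in range(6):
    s2,d=cams.capture('scene');c=status.get_state();print(np.round(c['contact_force'],2),c['tcp_pos'],c['gripper_width'])
cv2.imwrite('pics/s6.png',cv2.resize(s2[120:300,260:380],None,fx=3.3,fy=3.3,interpolation=2))"
```

```text
[ 0.72 -0.4  -2.77] [0.45091132 0.15770346 0.19224444] 0.040033330390279516
[ 1.02 -0.58 -2.55] [0.45089371 0.15770276 0.19222591] 0.039903506383331934
[ 0.34 -0.89 -1.93] [0.45087914 0.15771961 0.19222091] 0.03973729924007845
[ 0.42 -0.65 -3.  ] [0.45090487 0.15768717 0.19222593] 0.03979488160316926
[ 1.5  -1.87 -2.92] [0.4509179 0.157707  0.1922399] 0.04012925318072239
[ 1.16 -0.49 -1.98] [0.45091162 0.15770976 0.1922474 ] 0.039718964742774886
```

View pics/s6.png

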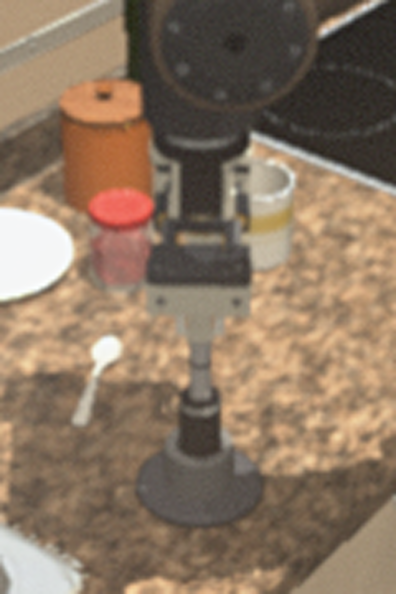

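The steel tube is fully out and the top of the handle is still at row ~241, the same as before the pull. The foot is down and the button is squeezed in.

```bash
python3 -c "
from plant import job
print(job.close_job())"
```

```text
the job is handed in; nothing more can be done
None
```

The job is handed in: the pole stands foot-down in its holder, with the head pulled up about 70 mm to the second stop and still held there with the button squeezed in; no verdict came back.

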